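Preload the thrust ring with the stop collar

TASK

On the wind-turbine drive-train trainer, slacken the wing screw of the stop collar by a third to half a turn before moving the collar. Slide the collar along the shaft against the spring-loaded thrust ring in front of the brake disc until the ring pushes back with about 10 N, and, holding it there, tighten the wing screw fully so that the collar stays clamped with that push. Leave the screwdriver, the panel meter and the tray alone.

Things in the scene. Friction and masses are not known exactly. Their poses are not given: they have to be found in the camera images.
- rig: Fixed trainer: base plate 120 x 580 x 20 mm, level steel shaft 25 mm in diameter, axis 85 mm above the bench, two pillow blocks (y -190 to -160 and 150 to 180 mm, tops at 111 mm) and a round generator (y 210 to 340 mm, top at 148 mm). Origin: on the bench under the shaft, 175 mm from the plain-end pillow block. y runs along the shaft from collar to disc and generator; z up.
- collar: The stop collar, a dark steel ring 60 mm in diameter and 36 mm long along the shaft, top 115 mm above the bench, 0.9 kg. Origin: its middle, on the shaft axis; y along the shaft towards the disc, z up. It only slides, it cannot turn. Screw loose: it slides with 2 to 4 N, and the sprung ring pushes it back if it is let go. Screw tight: clamped, not to be forced.
- disc: Brake disc (110 mm in diameter) with its aluminium hub sleeve (54 mm in diameter), fast on the shaft. Origin: on the shaft axis at the sleeve's end; the sleeve runs 58 mm in +y to the disc. On a bush in front of it sits the steel thrust ring (54 mm in diameter): its face stands 26 to 46 mm from the sleeve's end in -y, unmeasured, to be felt. Spring 1.5 N per mm from 0 N, 12 mm of travel.
- screw_grip (a point): Grip point of the collar's wing screw, on its upright axis, over the collar's middle, 145 mm above the bench. The grip is a black bar 60 mm long along this point's x, 12 mm thick along its y, 26 mm high (130 to 156 mm above the bench), 15 mm clear of the collar. z is up. The screw travels with the collar, so the collar can be slid by the bar.
- screw (a joint): Turn of the wing screw in rad: 0 is fully tight on a firm stop; grows anticlockwise from above (loosening) up to 4.5; the bar does not rise. At 0 the bar lies across the shaft (along the rig's x). The hold on the shaft falls from about 80 N at 0 to 20 N at 1.4 and nothing at about 2.0, so below 1.4 it holds the sprung collar. Turning takes 0.3 to 0.45 N m; it stays where it is left.
- screwdriver: A screwdriver lying on the bench near the rig; not to be disturbed. Origin on its underside.
- meter: A black panel meter with a white face, 70 x 90 x 45 mm, lying on the bench near the rig; not to be disturbed. Origin at the centre of its underside.
- tray: An empty grey plastic parts tray, 90 x 130 x 35 mm, standing on the bench near the rig; not to be disturbed. Origin at the centre of its underside.

How it is judged:
On the way, in this order (a step that is already met when the one before it is completed fails the run):
1. the wing screw is slackened (by more than 1.6 rad from tight) while the collar is still where it was (within 6 mm) (value of joint screw above 1.6 rad and distance of collar from where it was at the start of the episode below 0.006 m), for 0.1 s.
2. with the screw still slack, the collar presses the thrust ring (5 N or more) (value of joint screw above 1.2 rad and contact force between collar and disc above 5 N), for 0.1 s.
At the end, for the whole second after the job is handed in: The wing screw is tight (under 0.35 rad from its stop) and still, and the clamped collar, at rest, presses the thrust ring of the brake disc with 6 to 14 N (value of joint screw below 0.35 rad and contact force between collar and disc between 6 and 14 N and velocity of joint screw between -0.05 and 0.05 rad/s and linear speed of collar below 0.01 m/s); the robot touches nothing.
It fails at once if the screwdriver, panel meter or tray is moved by more than 20 mm (distance of any of screwdriver, meter, tray from where it was at the start of the episode above 0.02 m).
It also fails if it takes over 72 s, if anything falls off the work surface, if the arm or the gripper's body presses on something with over 40 N, if the wrist force passes 120 N, or if a joint passes its speed limit or range.

ROBOT

A 6-joint arm with a two-finger parallel gripper is mounted at the origin on the work surface. World frame = base frame: x ahead of the robot, y to its left, z up, the work surface at z = 0. Lengths are in m, angles in rad, forces in N, time in s.
With the tool pointing down it reaches from about 0.25 to 0.85 m from the base axis. Payload 12.5 kg.
Tool frame: the origin (TCP) lies on the mounting face of the last link; the fingertips stand 186 mm ahead of it and the grasp point (between the pads) lies 167 mm ahead of it (r.nose_length is the distance from the TCP to the fingertips, in m); x points along the fingers, y is the direction in which the jaws open and shut, and the axes are right-handed (so a half turn about x gives the same grasp; the last joint's range is limited). The gripper opens to 93 mm and grips with 3 to 60 N. Pads are 15 mm wide; open, the fingers measure 128 mm over their backs; the gripper's body (75 mm by 188 mm) begins 65 mm behind the grasp point.
Start: joints at [-1.267, 0.351, 1.652, -0, 1.139, -0.085], TCP at [0.209, -0.509, 0.405] pointing down, gripper open.
Joint ranges: [-2.75, 2.75], [-0.79, 2.1], [0.01, 2.65], [-1.57, 4.71], [0.07, 3.14], [-2.87, 2.87]. Speed limits (rad/s): [2.22, 2.22, 2.79, 3.14, 3.14, 3.14].

INTERFACE

Orientations are given as a unit quaternion [x, y, z, w].
In Python, from cell import telemetry, imaging, r gives the robot as it stands.
- The arm moves only by the tool move_arm, never from a script. Its argument "series" is a list of rows, each an object of numbers: "rx", "ry", "rz": the turn, a rotation vector about the tool's x, y, z in degrees; "tx", "ty", "tz": the shift along the tool's x, y, z in mm; "grip": the gripper command: -1 is shut, 1 is fully open, values between are in proportion. A call has exactly 8 rows; each row is the pose to reach, as a shift and turn from the pose commanded when the call began, along the tool's axes at that moment; what a row does not reach only later rows make up. A row lasts 1/8 s, in which the tool goes at most 62.5 mm and 10.7 degrees, less where a joint would pass 70% of its speed; a pose out of reach is approached as far as the arm can. A call with a gripper value outside its range is refused whole. The fingers move at their own pace and stop on an object; the grip force is fixed at half the most. Time passes only in rows, so rows that repeat a pose let the fingers close, or fill a call up. It gives the time, the measured TCP pose, the force and the opening at its end, in the units of the state.
- telemetry.sense(): the state, without advancing time (a new reading comes with each control period).
- imaging.camera(name): name is "scene" or "top" or "wrist"; returns a dict with "frame" (384x512x3 uint8, red, green, blue), "K" (3x3 intrinsics, pixels), "k1" (the pictures are not rectified: a ray, as slopes to the right and down, at radius r is drawn at 1 + k1 r^2 times it, then the intrinsics apply), "position" and "attitude" of the camera in the world. Camera axes: x right, y down, z forward; pixel columns grow to the right and rows downward; lengths in m; the calibration is good to about 2 mm. A picture is of the moment at which its call begins. There is no depth.
- r.job_done(): hands the job in, once; it reports no verdict.
The state is a dict: "clock": time; "joints": joint angles; "joint_velocities": joint speeds; "effort": joint torques, N m; "tcp_pos": TCP position; "eef_rot": TCP orientation; "force": force on the tool from outside, world axes, zero at the start; "ft_torque": the same for the moment, N m; "finger_gap": finger opening in m.
Only numpy, scipy, OpenCV 4.12 (cv2) and the standard library are available. Lean on these libraries where they do the work, as an engineer would, in place of code of your own. Each camera call takes 0.05 s, during which the arm holds its last target. There are 200 camera calls.

## Working session

There is one attempt and no reset: what is moved stays moved. The work goes in short steps, Python scripts to look and compute and a tool call to move; the robot and the scene stay as the last step left them, time stands still between calls to the robot, and variables do not carry over. Pictures are saved under pics/ and viewed, about 8 in all and at most 12, crops included, and the job is handed in when it is done.

Besides the shell and the picture viewer there is one more tool, called after "Call:" as a command line: name --argument value ..., lists and objects as JSON in quotes. move_arm: Moves the arm, as the interface text tells. Its arguments: {"type":"object","properties":{"series":{"type":"array","items":{"type":"object","properties":{"rx":{"type":"number"},"ry":{"type":"number"},"rz":{"type":"number"},"tx":{"type":"number"},"ty":{"type":"number"},"tz":{"type":"number"},"grip":{"type":"number"}}}}},"required":["series"]}

```bash
mkdir -p pics; ls; python3 - <<'E'
from cell import telemetry, imaging, r
import cv2,numpy as np
s=telemetry.sense(); print(s, r.nose_length)
for n in("scene","top"):
    c=imaging.camera(n); cv2.imwrite(f"pics/{n}0.png",cv2.cvtColor(c["frame"],cv2.COLOR_RGB2BGR))
    print(n,c["K"],c["k1"],c["position"],c["attitude"])
a=cv2.imread("pics/scene0.png");b=cv2.imread("pics/top0.png")
E
```

```text
pics
{'clock': 0.0, 'joints': array([-1.26656388e+00,  3.51236239e-01,  1.65238648e+00, -2.05948354e-05,
        1.13908221e+00, -8.45908232e-02]), 'joint_velocities': array([ 0.00016344,  0.0001298 ,  0.00083454, -0.00119785,  0.00123726,
       -0.00178851]), 'effort': array([-1.04002251e-03, -4.97326577e+01, -2.85259652e+01,  6.99672871e-02,
        2.57104298e-02, -7.55564247e-05]), 'tcp_pos': array([ 0.20849683, -0.50882392,  0.4042156 ]), 'eef_rot': array([-0.69373559, -0.13699858,  0.69383493, -0.13621827]), 'force': array([-0.3118129 ,  1.29409838,  0.55590864]), 'ft_torque': array([ 0.03366632,  0.04993546, -0.04323174]), 'finger_gap': 0.092492734768705} 0.1861
scene [[380.1935182    0.         258.64104639]
 [  0.         380.1935182  190.15664952]
 [  0.           0.           1.        ]] -0.00938229196336848 [ 1.01610551 -0.20037542  0.7493281 ] [ 0.82393076  0.47029748 -0.15876068 -0.27341073]
top [[492.07316486   0.         248.23612882]
 [  0.         492.07316486 192.80791105]
 [  0.           0.           1.        ]] -0.13496456249177802 [0.5147716  0.02285427 0.95492474] [ 0.70774696 -0.70535548  0.01345875 -0.03723897]
```

View pics/top0.png

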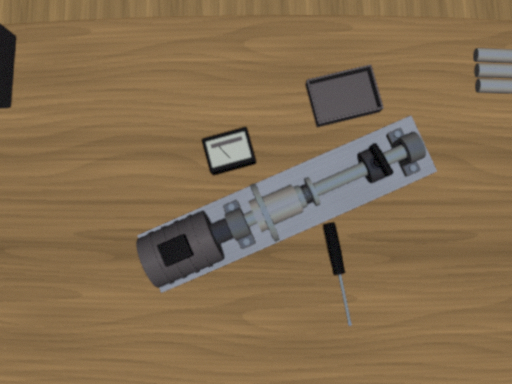

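View pics/scene0.png

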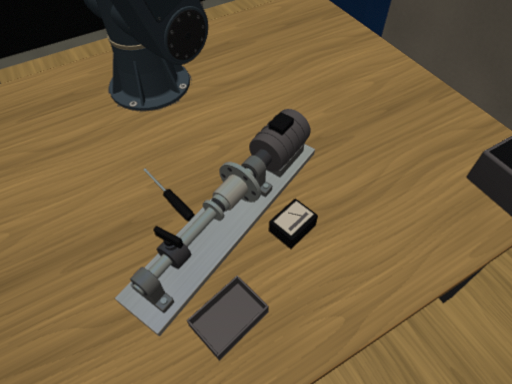

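Top: the collar with its wing bar is near (377,160), the pillow blocks near (408,148) and (236,222), the disc near (265,212), the thrust ring near (312,190). Scene: the bar is near (168,237). I'll enlarge both.

```bash
python3 - <<'E'
import cv2,numpy as np
a=cv2.imread("pics/scene0.png")[190:320,110:250];b=cv2.imread("pics/top0.png")[110:240,295:435]
im=[cv2.resize(x,None,fx=4,fy=4,interpolation=cv2.INTER_CUBIC)[:, :] for x in(b,a)]
im=[cv2.resize(x,(400*1,371)) for x in [cv2.resize(y,(400,371)) for y in im]] if 0 else im
cv2.imwrite("pics/c1.png",im[0]);cv2.imwrite("pics/c2.png",im[1])
E
```

```text
(no output)
```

View pics/c1.png

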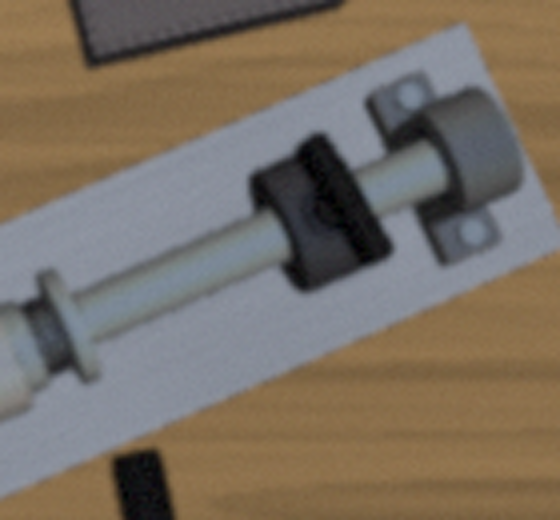

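View pics/c2.png

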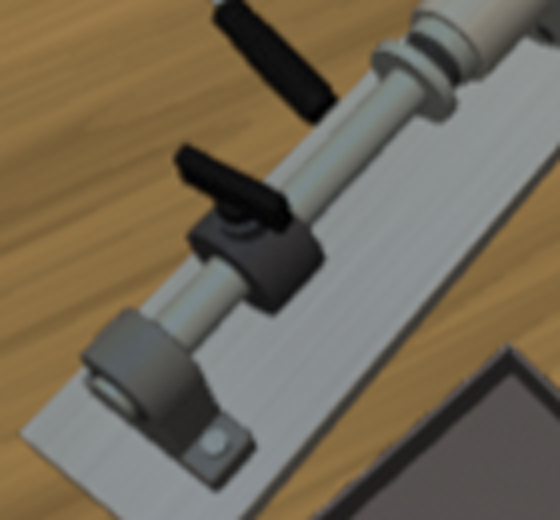

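```bash
cat > h.py <<'E'
import numpy as np,cv2
from scipy.spatial.transform import Rotation as R
CAM={"scene":((380.1935182,258.64104639,190.15664952),-0.00938229196336848,[1.01610551,-0.20037542,0.7493281],[0.82393076,0.47029748,-0.15876068,-0.27341073]),
"top":((492.07316486,248.23612882,192.80791105),-0.13496456249177802,[0.5147716,0.02285427,0.95492474],[0.70774696,-0.70535548,0.01345875,-0.03723897])}
def ray(n,uv,cam=None):
    (f,cx,cy),k,p,q=cam or CAM[n]
    K=np.array([[f,0,cx],[0,f,cy],[0,0,1.]])
    x=cv2.undistortPoints(np.array([[uv]],float),K,np.array([k,0,0,0.]))[0,0]
    return np.array(p),R.from_quat(q).apply([x[0],x[1],1])
def onz(n,uv,z,cam=None):
    p,d=ray(n,uv,cam); return p+d*(z-p[2])/d[2]
def tri(obs):
    A=0;b=0
    for p,d in obs:
        d=d/np.linalg.norm(d);M=np.eye(3)-np.outer(d,d);A=A+M;b=b+M@p
    x=np.linalg.solve(A,b); return x,[np.linalg.norm((np.eye(3)-np.outer(d,d)/(d@d))@(x-p)) for p,d in obs]
E
python3 - <<'E'
from h import *
t=lambda u,v:(295+u/4,110+v/4); s=lambda u,v:(110+u/4,190+v/4)
print("bar top c",tri([ray("top",t(350,197)),ray("scene",s(234,180))]))
print("end a",tri([ray("top",t(316,137)),ray("scene",s(284,205))]),"\nend b",tri([ray("top",t(378,256)),ray("scene",s(184,152))]))
for n,u in(("near R",t(465,25)),("R2",t(558,250)),("L1",(138,240)),("L2",(163,291))): print(n,onz("top",u,.02))
A=(onz("top",t(465,25),.02)+onz("top",t(558,250),.02))/2;B=(onz("top",(138,240),.02)+onz("top",(163,291),.02))/2
d=(B-A)[:2];print("len",np.linalg.norm(d),"yaw y-axis",np.degrees(np.arctan2(d[1],d[0])),A,B)
d/=np.linalg.norm(d);n=np.array([-d[1],d[0]])
P=tri([ray("top",t(350,197)),ray("scene",s(234,180))])[0]
rg=onz("top",t(80,325),.085); col=onz("top",t(310,220),.1)
print("ring",rg,"ring from bar along/cross",d@(rg-P)[:2],n@(rg-P)[:2],"bar off axis",n@(P[:2]-A[:2]), "bar from end",d@(P[:2]-A[:2]))
E
```

```text
bar top c (array([ 0.62968097, -0.16928302,  0.1487818 ]), [np.float64(0.002688725635882645), np.float64(0.0026887256358826815)])
end a (array([ 0.65440914, -0.15508208,  0.15080728]), [np.float64(0.0027390017788409635), np.float64(0.0027390017788410884)]) 
end b (array([ 0.60468369, -0.18203874,  0.14859218]), [np.float64(0.0011522193239424108), np.float64(0.0011522193239424444)])
near R [ 0.73169833 -0.26167181  0.02      ]
R2 [ 0.62191338 -0.30436675  0.02      ]
L1 [0.49047052 0.26614957 0.02      ]
L2 [0.39372128 0.21634369 0.02      ]
len 0.574407093888399 yaw y-axis 114.11770851829704 [ 0.67680586 -0.28301928  0.02      ] [0.4420959  0.24124663 0.02      ]
ring [ 0.58026298 -0.06595397  0.085     ] ring from bar along/cross 0.11450205623998955 0.002882639431242222 bar off axis -0.003462804439859954 bar from end 0.1230638122828808
```

```bash
cat >> h.py <<'E'
def goal(s,p,yawdeg):
    "shift (mm, tool axes) and rotvec (deg) to TCP p, tool down, tool y at yaw"
    R0=R.from_quat(s["eef_rot"]);a=np.radians(yawdeg)
    x=np.array([0,0,-1.]);y=np.array([np.cos(a),np.sin(a),0]);R1=R.from_matrix(np.c_[x,y,np.cross(x,y)])
    return R0.inv().apply(np.array(p)-s["tcp_pos"])*1e3,np.degrees((R0.inv()*R1).as_rotvec())
def yaw(s):
    y=R.from_quat(s["eef_rot"]).as_matrix(); return np.degrees(np.arctan2(y[1,1],y[0,1])),y[:,0]
E
python3 - <<'E'
from h import *
from cell import telemetry
s=telemetry.sense(); print(yaw(s),np.degrees(s["joints"]))
for yw in(114,-66): print(goal(s,[.63,-.169,.43],yw))
E
```

```text
(np.float64(-67.72373662048419), array([-3.28384513e-04,  1.03767493e-03, -9.99999408e-01])) [-7.25703283e+01  2.01218796e+01  9.46734243e+01 -1.56884040e-04
  6.52670565e+01 -4.84652316e+00]
(array([ -25.5375645 , -154.70650224, -518.87863728]), array([1.78276234e+02, 9.65691941e-02, 9.43047209e-03]))
(array([ -25.5375645 , -154.70650224, -518.87863728]), array([-1.72373923, -0.00606122,  0.0620676 ]))
```

Call:
move_arm --series '[{"tx": -4,"ty": -19,"tz": -60,"grip": 0.2},{"tx": -7,"ty": -37,"tz": -120,"rx": -1,"grip": 0.2},{"tx": -10,"ty": -55,"tz": -180,"rx": -1,"grip": 0.2},{"tx": -13,"ty": -72,"tz": -240,"rx": -2,"grip": 0.2},{"tx": -16,"ty": -90,"tz": -300,"rx": -2,"grip": 0.2},{"tx": -19,"ty": -107,"tz": -359,"rx": -2,"grip": 0.2},{"tx": -22,"ty": -125,"tz": -419,"rx": -2,"grip": 0.2},{"tx": -25,"ty": -143,"tz": -479,"rx": -2,"grip": 0.2}]'

```text
$.series[0]: bad value
```

```bash
python3 - <<'E'
from h import *
from cell import telemetry
s=telemetry.sense(); print(s["clock"],s["tcp_pos"],yaw(s)); print(goal(s,[.63,-.169,.43],-66))
E
```

```text
0.1 [ 0.20848351 -0.50882643  0.40424821] (np.float64(-67.72373662048419), array([-3.28384513e-04,  1.03767493e-03, -9.99999408e-01]))
(array([ -25.5375645 , -154.70650224, -518.87863728]), array([-1.72373923, -0.00606122,  0.0620676 ]))
```

Call:
move_arm --series '[{"tx": -4,"ty": -19,"tz": -60,"rx": 0,"ry": 0,"rz": 0,"grip": 0.2},{"tx": -7,"ty": -37,"tz": -120,"rx": -1,"ry": 0,"rz": 0,"grip": 0.2},{"tx": -10,"ty": -55,"tz": -180,"rx": -1,"ry": 0,"rz": 0,"grip": 0.2},{"tx": -13,"ty": -72,"tz": -240,"rx": -2,"ry": 0,"rz": 0,"grip": 0.2},{"tx": -16,"ty": -90,"tz": -300,"rx": -2,"ry": 0,"rz": 0,"grip": 0.2},{"tx": -19,"ty": -107,"tz": -359,"rx": -2,"ry": 0,"rz": 0,"grip": 0.2},{"tx": -22,"ty": -125,"tz": -419,"rx": -2,"ry": 0,"rz": 0,"grip": 0.2},{"tx": -26,"ty": -145,"tz": -479,"rx": -2,"ry": 0,"rz": 0,"grip": 0.2}]'

```text
clock: 1.1
tcp_pos: [0.5973, -0.1924, 0.4304]
eef_rot: [-0.691, -0.149, 0.691, -0.149]
force: [1.0, -1.2, -0.3]
finger_gap: 0.0558
```

```bash
cat >> h.py <<'E'
def snap(name,fn,box=None,z=1):
    from cell import imaging
    c=imaging.camera(name);f=cv2.cvtColor(c["frame"],cv2.COLOR_RGB2BGR)
    if box: f=f[box[1]:box[3],box[0]:box[2]]
    cv2.imwrite(fn,cv2.resize(f,None,fx=z,fy=z,interpolation=cv2.INTER_CUBIC))
    K=c["K"]; return ((K[0,0],K[0,2],K[1,2]),c["k1"],list(c["position"]),list(c["attitude"]))
E
python3 - <<'E'
from h import *
from cell import telemetry
s=telemetry.sense(); print(s["clock"],s["tcp_pos"],yaw(s)); print(goal(s,[.63,-.169,.43],-66))
print(snap("wrist","pics/w1.png"))
E
```

```text
1.1 [ 0.5972733  -0.1923649   0.43043532] (np.float64(-65.72075155796567), array([-4.97648446e-04,  8.77184039e-05, -9.99999872e-01]))
(array([  0.42108496,  -7.84150589, -39.43955334]), array([0.27925184, 0.02396435, 0.01624719]))
((np.float64(298.2857439102939), np.float64(260.63854697603216), np.float64(189.45246819277793)), 0.014028021637341494, [np.float64(0.6675473776561452), np.float64(-0.16088452661193836), np.float64(0.40949630356282)], [np.float64(0.831628079684909), np.float64(-0.5373038927221394), np.float64(-0.07640205935450278), np.float64(0.11773694947473927)])
```

View pics/w1.png

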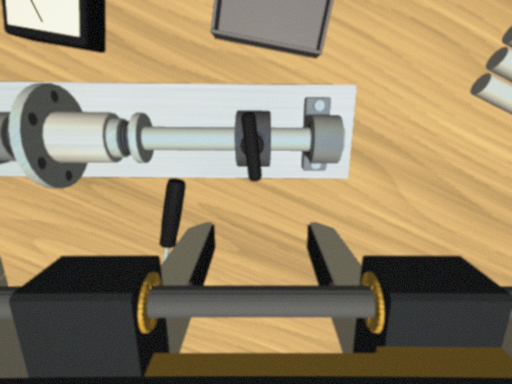

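```bash
python3 - <<'E'
from h import *
from cell import telemetry
W=((298.2857439,260.638547,189.4524682),0.014028021637,[0.66754738,-0.16088453,0.4094963],[0.83162808,-0.53730389,-0.07640206,0.11773695])
f=cv2.imread("pics/w1.png"); cv2.imwrite("pics/w1c.png",cv2.resize(f[90:200,110:350],None,fx=3.3,fy=3.3,interpolation=cv2.INTER_CUBIC))
def ln(a,b,z):
    A,B=onz("",a,z,W),onz("",b,z,W);d=B-A;print(A,B,np.linalg.norm(d),np.degrees(np.arctan2(d[1],d[0])))
ln((310,139),(155,139),.0855); ln((256,178),(250,113),.154)
t=lambda u,v:(295+u/4,110+v/4); s=lambda u,v:(110+u/4,190+v/4)
print(tri([ray("top",t(350,197)),ray("scene",s(234,180)),ray("",(252.5,145.5),W)]))
print(tri([ray("top",t(350,197)),ray("",(252.5,145.5),W)]))
E
```

```text
[ 0.65544194 -0.22446189  0.0855    ] [ 0.58680774 -0.07240079  0.0855    ] 0.1668329425170281 114.29248465579653
[ 0.60800028 -0.18308296  0.154     ] [ 0.65664976 -0.15596235  0.154     ] 0.055698285914074094 29.13833919395495
(array([ 0.63065731, -0.1691407 ,  0.14911618]), [np.float64(0.0032396599632436795), np.float64(0.0023329785549835677), np.float64(0.0015895072493945855)])
(array([ 0.63047478, -0.17070671,  0.14614361]), [np.float64(0.002205524385397462), np.float64(0.0022055243853973754)])
```

View pics/w1c.png

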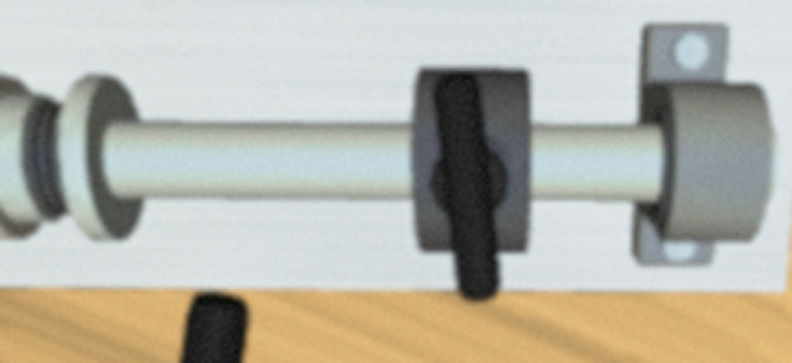

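Call:
move_arm --series '[{"tx": 0,"ty": -6.5,"tz": -40,"rx": -4.7,"ry": 0,"rz": 0,"grip": 0.0},{"tx": 20,"ty": -6.5,"tz": -40,"rx": -4.7,"ry": 0,"rz": 0,"grip": 0.0},{"tx": 45,"ty": -6.5,"tz": -40,"rx": -4.7,"ry": 0,"rz": 0,"grip": 0.0},{"tx": 70,"ty": -6.5,"tz": -40,"rx": -4.7,"ry": 0,"rz": 0,"grip": 0.0},{"tx": 90,"ty": -6.5,"tz": -40,"rx": -4.7,"ry": 0,"rz": 0,"grip": 0.0},{"tx": 105,"ty": -6.5,"tz": -40,"rx": -4.7,"ry": 0,"rz": 0,"grip": 0.0},{"tx": 117,"ty": -6.5,"tz": -40,"rx": -4.7,"ry": 0,"rz": 0,"grip": 0.0},{"tx": 117,"ty": -6.5,"tz": -40,"rx": -4.7,"ry": 0,"rz": 0,"grip": 0.0}]'

```text
clock: 2.15
tcp_pos: [0.6296, -0.1716, 0.3129]
eef_rot: [-0.684, -0.177, 0.685, -0.177]
force: [-0.5, -0.2, -0.0]
finger_gap: 0.0465
```

```bash
python3 - <<'E'
from h import *
from cell import telemetry
s=telemetry.sense(); print(s["clock"],s["tcp_pos"],yaw(s),s["force"],s["ft_torque"],np.degrees(s["joints"][5])); print(goal(s,[.631,-.170,.313],-61))
snap("wrist","pics/w2.png")
E
```

```text
2.15 [ 0.62957797 -0.17158204  0.31293545] (np.float64(-61.027475872030855), array([-1.20588528e-03,  4.42767357e-04, -9.99999175e-01])) [-0.52639534 -0.18146796 -0.04484907] [ 0.05200167 -0.03196861 -0.01640365] 41.69548914205209
(array([-0.06556065, -0.69529322, -2.01033959]), array([-0.02745248,  0.04814371,  0.05567298]))
```

View pics/w2.png

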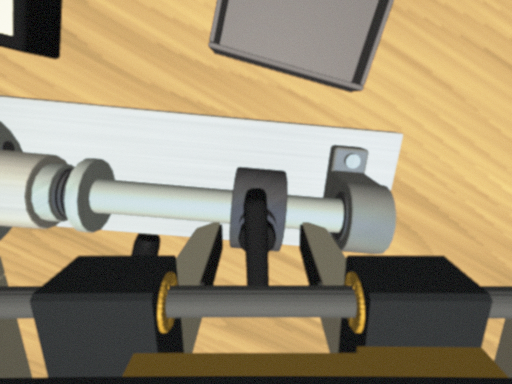

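Call:
move_arm --series '[{"tx": 0,"ty": -2,"tz": -2,"rx": 0,"ry": 0,"rz": 0,"grip": 0.0},{"tx": 0,"ty": -2,"tz": -2,"rx": 0,"ry": 0,"rz": 0,"grip": -1},{"tx": 0,"ty": -2,"tz": -2,"rx": 0,"ry": 0,"rz": 0,"grip": -1},{"tx": 0,"ty": -2,"tz": -2,"rx": 0,"ry": 0,"rz": 0,"grip": -1},{"tx": 0,"ty": -2,"tz": -2,"rx": 0,"ry": 0,"rz": 0,"grip": -1},{"tx": 0,"ty": -2,"tz": -2,"rx": 0,"ry": 0,"rz": 0,"grip": -1},{"tx": 0,"ty": -2,"tz": -2,"rx": 0,"ry": 0,"rz": 0,"grip": -1},{"tx": 0,"ty": -2,"tz": -2,"rx": 0,"ry": 0,"rz": 0,"grip": -1}]'

```text
clock: 3.2
tcp_pos: [0.6304, -0.1687, 0.3137]
eef_rot: [-0.684, -0.177, 0.685, -0.177]
force: [-2.9, 3.9, 2.9]
finger_gap: 0.0121
```

```bash
cat >> h.py <<'E'
D=np.array([np.cos(np.radians(114.2)),np.sin(np.radians(114.2)),0])
def st():
    from cell import telemetry
    s=telemetry.sense();R0=R.from_quat(s["eef_rot"])
    print("t",round(s["clock"],2),"tcp",s["tcp_pos"].round(4),"yaw",yaw(s)[0].round(2),"gap",round(float(s["finger_gap"]),4),"F",s["force"].round(2),"Fshaft",round(float(s["force"]@D),2),"pos",round(float(s["tcp_pos"]@D),5),"M",s["ft_torque"].round(2),"j6",np.degrees(s["joints"][5]).round(1),"shaft dir in tool",R0.inv().apply(D).round(3),"bar dir",R0.inv().apply(np.cross(D,[0,0,1])).round(3))
E
python3 -c "from h import *;st()"
```

```text
t 3.2 tcp [ 0.6304 -0.1687  0.3137] yaw -61.01 gap 0.0121 F [-2.85  3.95  2.85] Fshaft 4.77 pos -0.41225 M [0.65 0.49 0.26] j6 41.9 shaft dir in tool [ 0.001 -0.997 -0.083] bar dir [-0.     0.083 -0.997]
```

Call:
move_arm --series '[{"tx": 0,"ty": 0,"tz": 0,"rx": -5,"ry": 0,"rz": 0,"grip": -1},{"tx": 0,"ty": 0,"tz": 0,"rx": -11,"ry": 0,"rz": 0,"grip": -1},{"tx": 0,"ty": 0,"tz": 0,"rx": -17,"ry": 0,"rz": 0,"grip": -1},{"tx": 0,"ty": 0,"tz": 0,"rx": -23,"ry": 0,"rz": 0,"grip": -1},{"tx": 0,"ty": 0,"tz": 0,"rx": -29,"ry": 0,"rz": 0,"grip": -1},{"tx": 0,"ty": 0,"tz": 0,"rx": -35,"ry": 0,"rz": 0,"grip": -1},{"tx": 0,"ty": 0,"tz": 0,"rx": -40,"ry": 0,"rz": 0,"grip": -1},{"tx": 0,"ty": 0,"tz": 0,"rx": -40,"ry": 0,"rz": 0,"grip": -1}]'

```text
clock: 4.2
tcp_pos: [0.6305, -0.1688, 0.3135]
eef_rot: [0.583, 0.4, -0.583, 0.4]
force: [-0.9, 3.3, 1.2]
finger_gap: 0.0117
```

```bash
python3 -c "from h import *;st()"
```

```text
t 4.2 tcp [ 0.6305 -0.1688  0.3135] yaw -21.07 gap 0.0117 F [-0.94  3.28  1.22] Fshaft 3.38 pos -0.41237 M [0.59 0.17 0.07] j6 2.0 shaft dir in tool [ 0.    -0.71  -0.704] bar dir [ 0.     0.704 -0.71 ]
```

Call:
move_arm --series '[{"tx": 0,"ty": 0,"tz": 0,"rx": -7,"ry": 0,"rz": 0,"grip": -1},{"tx": 0,"ty": 0,"tz": 0,"rx": -14,"ry": 0,"rz": 0,"grip": -1},{"tx": 0,"ty": 0,"tz": 0,"rx": -21,"ry": 0,"rz": 0,"grip": -1},{"tx": 0,"ty": 0,"tz": 0,"rx": -28,"ry": 0,"rz": 0,"grip": -1},{"tx": 0,"ty": 0,"tz": 0,"rx": -35,"ry": 0,"rz": 0,"grip": -1},{"tx": 0,"ty": 0,"tz": 0,"rx": -42,"ry": 0,"rz": 0,"grip": -1},{"tx": 0,"ty": 0,"tz": 0,"rx": -49,"ry": 0,"rz": 0,"grip": -1},{"tx": 0,"ty": 0,"tz": 0,"rx": -55,"ry": 0,"rz": 0,"grip": -1}]'

```text
clock: 5.2
tcp_pos: [0.6306, -0.1688, 0.3134]
eef_rot: [0.332, 0.624, -0.332, 0.624]
force: [0.7, 3.7, -1.8]
finger_gap: 0.0117
```

Call:
move_arm --series '[{"tx": 0,"ty": 0,"tz": 0,"rx": -7,"ry": 0,"rz": 0,"grip": -1},{"tx": 0,"ty": 0,"tz": 0,"rx": -14,"ry": 0,"rz": 0,"grip": -1},{"tx": 0,"ty": 0,"tz": 0,"rx": -21,"ry": 0,"rz": 0,"grip": -1},{"tx": 0,"ty": 0,"tz": 0,"rx": -28,"ry": 0,"rz": 0,"grip": -1},{"tx": 0,"ty": 0,"tz": 0,"rx": -35,"ry": 0,"rz": 0,"grip": -1},{"tx": 0,"ty": 0,"tz": 0,"rx": -42,"ry": 0,"rz": 0,"grip": -1},{"tx": 0,"ty": 0,"tz": 0,"rx": -45,"ry": 0,"rz": 0,"grip": -1},{"tx": 0,"ty": 0,"tz": 0,"rx": -45,"ry": 0,"rz": 0,"grip": -1}]'

```text
clock: 6.2
tcp_pos: [0.6307, -0.1688, 0.3134]
eef_rot: [0.069, 0.703, -0.069, 0.704]
force: [3.9, 4.1, -3.3]
finger_gap: 0.012
```

```bash
python3 - <<'E'
from h import *;st()
t=snap("top","pics/t2.png",(275,110,435,230),4)
E
```

```text
t 6.2 tcp [ 0.6307 -0.1688  0.3134] yaw 78.83 gap 0.012 F [ 3.9   4.06 -3.27] Fshaft 2.1 pos -0.41249 M [ 0.67 -0.82 -0.16] j6 -97.9 shaft dir in tool [-0.     0.815 -0.579] bar dir [0.001 0.579 0.815]
```

View pics/t2.png

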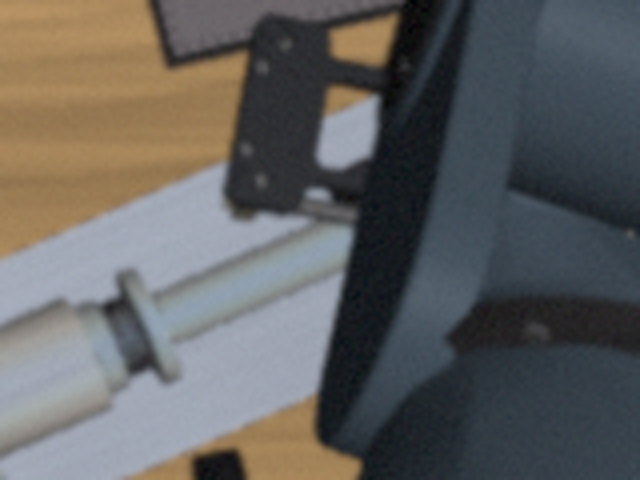

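Call:
move_arm --series '[{"tx": 0,"ty": 4.9,"tz": -3.5,"rx": 0,"ry": 0,"rz": 0,"grip": -1},{"tx": 0,"ty": 12.2,"tz": -8.7,"rx": 0,"ry": 0,"rz": 0,"grip": -1},{"tx": 0,"ty": 20.4,"tz": -14.5,"rx": 0,"ry": 0,"rz": 0,"grip": -1},{"tx": 0,"ty": 28.5,"tz": -20.3,"rx": 0,"ry": 0,"rz": 0,"grip": -1},{"tx": 0,"ty": 36.7,"tz": -26.1,"rx": 0,"ry": 0,"rz": 0,"grip": -1},{"tx": 0,"ty": 44.8,"tz": -31.8,"rx": 0,"ry": 0,"rz": 0,"grip": -1},{"tx": 0,"ty": 48.9,"tz": -34.7,"rx": 0,"ry": 0,"rz": 0,"grip": -1},{"tx": 0,"ty": 48.9,"tz": -34.7,"rx": 0,"ry": 0,"rz": 0,"grip": -1}]'

```text
clock: 7.25
tcp_pos: [0.6061, -0.1138, 0.3134]
eef_rot: [0.069, 0.703, -0.069, 0.704]
force: [6.3, 5.2, -5.9]
finger_gap: 0.0121
```

```bash
python3 -c "from h import *;st()"
```

```text
t 7.25 tcp [ 0.6061 -0.1138  0.3134] yaw 78.82 gap 0.0121 F [ 6.32  5.16 -5.93] Fshaft 2.11 pos -0.35228 M [ 1.   -1.28 -0.16] j6 -93.8 shaft dir in tool [-0.     0.815 -0.579] bar dir [0.002 0.579 0.815]
```

Call:
move_arm --series '[{"tx": 0.2,"ty": 2.9,"tz": -1.1,"rx": 0,"ry": 0,"rz": 0,"grip": -1},{"tx": 0.4,"ty": 6.3,"tz": -3.2,"rx": 0,"ry": 0,"rz": 0,"grip": -1},{"tx": 0.4,"ty": 9.5,"tz": -5.5,"rx": 0,"ry": 0,"rz": 0,"grip": -1},{"tx": 0.4,"ty": 12.8,"tz": -7.8,"rx": 0,"ry": 0,"rz": 0,"grip": -1},{"tx": 0.4,"ty": 16,"tz": -10.1,"rx": 0,"ry": 0,"rz": 0,"grip": -1},{"tx": 0.4,"ty": 18.5,"tz": -11.9,"rx": 0,"ry": 0,"rz": 0,"grip": -1},{"tx": 0.4,"ty": 18.5,"tz": -11.9,"rx": 0,"ry": 0,"rz": 0,"grip": -1},{"tx": 0.4,"ty": 18.5,"tz": -11.9,"rx": 0,"ry": 0,"rz": 0,"grip": -1}]'

```text
clock: 8.25
tcp_pos: [0.5976, -0.0935, 0.3134]
eef_rot: [0.068, 0.704, -0.068, 0.704]
force: [1.7, 3.9, 0.8]
finger_gap: 0.0117
```

```bash
python3 -c "from h import *;st()"
```

```text
t 8.25 tcp [ 0.5976 -0.0935  0.3134] yaw 78.98 gap 0.0117 F [1.68 3.95 0.81] Fshaft 2.91 pos -0.33028 M [ 0.59 -0.54 -0.22] j6 -92.3 shaft dir in tool [ 0.001  0.817 -0.577] bar dir [0.    0.577 0.817]
```

Call:
move_arm --series '[{"tx": 0,"ty": 0.8,"tz": -0.6,"rx": 0,"ry": 0,"rz": 0,"grip": -1},{"tx": 0,"ty": 1.6,"tz": -1.2,"rx": 0,"ry": 0,"rz": 0,"grip": -1},{"tx": 0,"ty": 2.4,"tz": -1.7,"rx": 0,"ry": 0,"rz": 0,"grip": -1},{"tx": 0,"ty": 3.3,"tz": -2.3,"rx": 0,"ry": 0,"rz": 0,"grip": -1},{"tx": 0,"ty": 4.1,"tz": -2.9,"rx": 0,"ry": 0,"rz": 0,"grip": -1},{"tx": 0,"ty": 4.9,"tz": -3.5,"rx": 0,"ry": 0,"rz": 0,"grip": -1},{"tx": 0,"ty": 5.7,"tz": -4.0,"rx": 0,"ry": 0,"rz": 0,"grip": -1},{"tx": 0,"ty": 6.5,"tz": -4.6,"rx": 0,"ry": 0,"rz": 0,"grip": -1}]'

```text
clock: 9.25
tcp_pos: [0.5944, -0.0865, 0.3134]
eef_rot: [0.068, 0.704, -0.068, 0.704]
force: [3.9, -0.2, 1.0]
finger_gap: 0.0119
```

```bash
python3 -c "from h import *;st()"
```

```text
t 9.25 tcp [ 0.5944 -0.0865  0.3134] yaw 78.98 gap 0.0119 F [ 3.86 -0.24  0.99] Fshaft -1.8 pos -0.32253 M [-0.   -1.13 -0.23] j6 -91.7 shaft dir in tool [-0.     0.817 -0.577] bar dir [0.    0.577 0.817]
```

Call:
move_arm --series '[{"tx": 0,"ty": 0.4,"tz": -0.3,"rx": 0,"ry": 0,"rz": 0,"grip": -1},{"tx": 0,"ty": 0.8,"tz": -0.6,"rx": 0,"ry": 0,"rz": 0,"grip": -1},{"tx": 0,"ty": 1.2,"tz": -0.9,"rx": 0,"ry": 0,"rz": 0,"grip": -1},{"tx": 0,"ty": 1.6,"tz": -1.2,"rx": 0,"ry": 0,"rz": 0,"grip": -1},{"tx": 0,"ty": 2.0,"tz": -1.4,"rx": 0,"ry": 0,"rz": 0,"grip": -1},{"tx": 0,"ty": 2.4,"tz": -1.7,"rx": 0,"ry": 0,"rz": 0,"grip": -1},{"tx": 0,"ty": 2.9,"tz": -2.0,"rx": 0,"ry": 0,"rz": 0,"grip": -1},{"tx": 0,"ty": 3.3,"tz": -2.3,"rx": 0,"ry": 0,"rz": 0,"grip": -1}]'

```text
clock: 10.25
tcp_pos: [0.5928, -0.0828, 0.3134]
eef_rot: [0.068, 0.704, -0.068, 0.704]
force: [5.1, 0.4, -0.6]
finger_gap: 0.0122
```

```bash
python3 -c "from h import *;st()"
```

```text
t 10.25 tcp [ 0.5928 -0.0828  0.3134] yaw 78.98 gap 0.0122 F [ 5.11  0.38 -0.56] Fshaft -1.75 pos -0.31849 M [ 0.06 -1.08 -0.22] j6 -91.4 shaft dir in tool [-0.     0.817 -0.577] bar dir [0.    0.577 0.817]
```

Call:
move_arm --series '[{"tx": 0,"ty": 0.4,"tz": -0.3,"rx": 0,"ry": 0,"rz": 0,"grip": -1},{"tx": 0,"ty": 0.8,"tz": -0.6,"rx": 0,"ry": 0,"rz": 0,"grip": -1},{"tx": 0,"ty": 1.2,"tz": -0.9,"rx": 0,"ry": 0,"rz": 0,"grip": -1},{"tx": 0,"ty": 1.6,"tz": -1.2,"rx": 0,"ry": 0,"rz": 0,"grip": -1},{"tx": 0,"ty": 2.0,"tz": -1.4,"rx": 0,"ry": 0,"rz": 0,"grip": -1},{"tx": 0,"ty": 2.4,"tz": -1.7,"rx": 0,"ry": 0,"rz": 0,"grip": -1},{"tx": 0,"ty": 2.9,"tz": -2.0,"rx": 0,"ry": 0,"rz": 0,"grip": -1},{"tx": 0,"ty": 3.3,"tz": -2.3,"rx": 0,"ry": 0,"rz": 0,"grip": -1}]'

```text
clock: 11.25
tcp_pos: [0.5911, -0.0791, 0.3134]
eef_rot: [0.068, 0.704, -0.068, 0.704]
force: [5.1, -1.0, 0.9]
finger_gap: 0.0119
```

```bash
python3 -c "from h import *;st()"
```

```text
t 11.25 tcp [ 0.5911 -0.0791  0.3134] yaw 78.98 gap 0.0119 F [ 5.11 -1.    0.94] Fshaft -3.01 pos -0.31449 M [ 0.1  -1.07 -0.19] j6 -91.1 shaft dir in tool [-0.     0.817 -0.577] bar dir [0.    0.577 0.817]
```

Call:
move_arm --series '[{"tx": 0,"ty": 0.4,"tz": -0.3,"rx": 0,"ry": 0,"rz": 0,"grip": -1},{"tx": 0,"ty": 0.8,"tz": -0.6,"rx": 0,"ry": 0,"rz": 0,"grip": -1},{"tx": 0,"ty": 1.2,"tz": -0.9,"rx": 0,"ry": 0,"rz": 0,"grip": -1},{"tx": 0,"ty": 1.6,"tz": -1.2,"rx": 0,"ry": 0,"rz": 0,"grip": -1},{"tx": 0,"ty": 2.0,"tz": -1.4,"rx": 0,"ry": 0,"rz": 0,"grip": -1},{"tx": 0,"ty": 2.4,"tz": -1.7,"rx": 0,"ry": 0,"rz": 0,"grip": -1},{"tx": 0,"ty": 2.9,"tz": -2.0,"rx": 0,"ry": 0,"rz": 0,"grip": -1},{"tx": 0,"ty": 3.3,"tz": -2.3,"rx": 0,"ry": 0,"rz": 0,"grip": -1}]'

```text
clock: 12.25
tcp_pos: [0.5896, -0.0758, 0.3134]
eef_rot: [0.068, 0.703, -0.068, 0.704]
force: [7.6, -3.4, -0.8]
finger_gap: 0.0119
```

```bash
python3 - <<'E'
s=open("h.py").read().replace('''"M",s["ft''','''"m/.167",round(float(s["ft_torque"]@np.cross(D,[0,0,1]))/.167,2),"M",s["ft''');open("h.py","w").write(s)
E
python3 -c "from h import *;st()"
```

```text
t 12.25 tcp [ 0.5896 -0.0758  0.3134] yaw 78.98 gap 0.0119 F [ 7.56 -3.39 -0.81] Fshaft -6.19 pos -0.31088 m/.167 -6.57 M [-0.62 -1.3  -0.25] j6 -90.8 shaft dir in tool [-0.001  0.817 -0.577] bar dir [0.001 0.577 0.817]
```

Call:
move_arm --series '[{"tx": 0,"ty": 0.2,"tz": -0.1,"rx": 0,"ry": 0,"rz": 0,"grip": -1},{"tx": 0,"ty": 0.4,"tz": -0.3,"rx": 0,"ry": 0,"rz": 0,"grip": -1},{"tx": 0,"ty": 0.6,"tz": -0.4,"rx": 0,"ry": 0,"rz": 0,"grip": -1},{"tx": 0,"ty": 0.8,"tz": -0.6,"rx": 0,"ry": 0,"rz": 0,"grip": -1},{"tx": 0,"ty": 1.0,"tz": -0.7,"rx": 0,"ry": 0,"rz": 0,"grip": -1},{"tx": 0,"ty": 1.2,"tz": -0.9,"rx": 0,"ry": 0,"rz": 0,"grip": -1},{"tx": 0,"ty": 1.4,"tz": -1.0,"rx": 0,"ry": 0,"rz": 0,"grip": -1},{"tx": 0,"ty": 1.6,"tz": -1.2,"rx": 0,"ry": 0,"rz": 0,"grip": -1}]'

```text
clock: 13.25
tcp_pos: [0.5889, -0.0743, 0.3134]
eef_rot: [0.067, 0.703, -0.068, 0.704]
force: [6.5, -5.3, -1.9]
finger_gap: 0.0115
```

```bash
python3 -c "from h import *;st()"
```

```text
t 13.25 tcp [ 0.5889 -0.0743  0.3134] yaw 78.97 gap 0.0115 F [ 6.5  -5.33 -1.87] Fshaft -7.53 pos -0.3092 m/.167 -8.71 M [-0.9  -1.55 -0.23] j6 -90.6 shaft dir in tool [-0.002  0.817 -0.577] bar dir [0.001 0.577 0.817]
```

Call:
move_arm --series '[{"tx": 0,"ty": 0.4,"tz": -0.3,"rx": 0,"ry": 0,"rz": 0,"grip": -1},{"tx": 0,"ty": 0.8,"tz": -0.6,"rx": 0,"ry": 0,"rz": 0,"grip": -1},{"tx": 0,"ty": 1.1,"tz": -0.8,"rx": 0,"ry": 0,"rz": 0,"grip": -1},{"tx": 0,"ty": 1.4,"tz": -1.0,"rx": 0,"ry": 0,"rz": 0,"grip": -1},{"tx": 0,"ty": 1.6,"tz": -1.2,"rx": 0,"ry": 0,"rz": 0,"grip": -1},{"tx": 0,"ty": 1.8,"tz": -1.3,"rx": 0,"ry": 0,"rz": 0,"grip": -1},{"tx": 0,"ty": 2.1,"tz": -1.4,"rx": 0,"ry": 0,"rz": 0,"grip": -1},{"tx": 0,"ty": 2.3,"tz": -1.5,"rx": 0,"ry": 0,"rz": 0,"grip": -1}]'

```text
clock: 14.25
tcp_pos: [0.5879, -0.0722, 0.3134]
eef_rot: [0.067, 0.703, -0.069, 0.705]
force: [8.0, -9.3, -3.1]
finger_gap: 0.0113
```

```bash
python3 -c "from h import *;st()"
```

```text
t 14.25 tcp [ 0.5879 -0.0722  0.3134] yaw 78.98 gap 0.0113 F [ 7.99 -9.33 -3.06] Fshaft -11.79 pos -0.30682 m/.167 -11.38 M [-1.38 -1.56 -0.16] j6 -90.4 shaft dir in tool [-0.003  0.817 -0.577] bar dir [0.001 0.577 0.817]
```

Call:
move_arm --series '[{"tx": 0,"ty": 0,"tz": 0,"rx": 6,"ry": 0,"rz": 0,"grip": -1},{"tx": 0,"ty": 0,"tz": 0,"rx": 12,"ry": 0,"rz": 0,"grip": -1},{"tx": 0,"ty": 0,"tz": 0,"rx": 18,"ry": 0,"rz": 0,"grip": -1},{"tx": 0,"ty": 0,"tz": 0,"rx": 24,"ry": 0,"rz": 0,"grip": -1},{"tx": 0,"ty": 0,"tz": 0,"rx": 27,"ry": 0,"rz": 0,"grip": -1},{"tx": 0,"ty": 0,"tz": 0,"rx": 28,"ry": 0,"rz": 0,"grip": -1},{"tx": 0,"ty": 0,"tz": 0,"rx": 28,"ry": 0,"rz": 0,"grip": -1},{"tx": 0,"ty": 0,"tz": 0,"rx": 28,"ry": 0,"rz": 0,"grip": -1}]'

```text
clock: 15.25
tcp_pos: [0.5879, -0.0721, 0.3134]
eef_rot: [0.235, 0.666, -0.237, 0.668]
force: [7.3, -9.2, -3.2]
finger_gap: 0.0122
```

```bash
python3 -c "from h import *;st()"
```

```text
t 15.25 tcp [ 0.5879 -0.0721  0.3134] yaw 51.03 gap 0.0122 F [ 7.25 -9.18 -3.25] Fshaft -11.35 pos -0.30679 m/.167 -12.33 M [-1.58 -1.52  0.24] j6 -62.4 shaft dir in tool [-0.003  0.451 -0.892] bar dir [0.    0.892 0.451]
```

Call:
move_arm --series '[{"tx": 0,"ty": 0,"tz": 0,"rx": 7,"ry": 0,"rz": 0,"grip": -1},{"tx": 0,"ty": 0,"tz": 0,"rx": 14,"ry": 0,"rz": 0,"grip": -1},{"tx": 0,"ty": 0,"tz": 0,"rx": 21,"ry": 0,"rz": 0,"grip": -1},{"tx": 0,"ty": 0,"tz": 0,"rx": 28,"ry": 0,"rz": 0,"grip": -1},{"tx": 0,"ty": 0,"tz": 0,"rx": 35,"ry": 0,"rz": 0,"grip": -1},{"tx": 0,"ty": 0,"tz": 0,"rx": 42,"ry": 0,"rz": 0,"grip": -1},{"tx": 0,"ty": 0,"tz": 0,"rx": 49,"ry": 0,"rz": 0,"grip": -1},{"tx": 0,"ty": 0,"tz": 0,"rx": 56,"ry": 0,"rz": 0,"grip": -1}]'

```text
clock: 16.25
tcp_pos: [0.5878, -0.0722, 0.3135]
eef_rot: [-0.522, -0.476, 0.522, -0.478]
force: [6.2, -9.6, -1.3]
finger_gap: 0.0121
```

Call:
move_arm --series '[{"tx": 0,"ty": 0,"tz": 0,"rx": 7,"ry": 0,"rz": 0,"grip": -1},{"tx": 0,"ty": 0,"tz": 0,"rx": 14,"ry": 0,"rz": 0,"grip": -1},{"tx": 0,"ty": 0,"tz": 0,"rx": 21,"ry": 0,"rz": 0,"grip": -1},{"tx": 0,"ty": 0,"tz": 0,"rx": 28,"ry": 0,"rz": 0,"grip": -1},{"tx": 0,"ty": 0,"tz": 0,"rx": 35,"ry": 0,"rz": 0,"grip": -1},{"tx": 0,"ty": 0,"tz": 0,"rx": 42,"ry": 0,"rz": 0,"grip": -1},{"tx": 0,"ty": 0,"tz": 0,"rx": 48,"ry": 0,"rz": 0,"grip": -1},{"tx": 0,"ty": 0,"tz": 0,"rx": 50,"ry": 0,"rz": 0,"grip": -1}]'

```text
clock: 17.25
tcp_pos: [0.5876, -0.0721, 0.3137]
eef_rot: [-0.674, -0.211, 0.675, -0.213]
force: [4.7, -9.6, 0.9]
finger_gap: 0.0121
```

```bash
python3 -c "from h import *;st()"
```

```text
t 17.25 tcp [ 0.5876 -0.0721  0.3137] yaw -55.07 gap 0.0121 F [ 4.67 -9.56  0.92] Fshaft -10.64 pos -0.30668 m/.167 -10.12 M [-1.5  -0.78  0.46] j6 43.7 shaft dir in tool [-0.003 -0.983 -0.186] bar dir [-0.     0.186 -0.983]
```

Call:
move_arm --series '[{"tx": 0,"ty": 0,"tz": 0,"rx": 2,"ry": 0,"rz": 0,"grip": -1},{"tx": 0,"ty": 0,"tz": 0,"rx": 4,"ry": 0,"rz": 0,"grip": -1},{"tx": 0,"ty": 0,"tz": 0,"rx": 6,"ry": 0,"rz": 0,"grip": -1},{"tx": 0,"ty": 0,"tz": 0,"rx": 8,"ry": 0,"rz": 0,"grip": -1},{"tx": 0,"ty": 0,"tz": 0,"rx": 9.5,"ry": 0,"rz": 0,"grip": -1},{"tx": 0,"ty": 0,"tz": 0,"rx": 11,"ry": 0,"rz": 0,"grip": -1},{"tx": 0,"ty": 0,"tz": 0,"rx": 12,"ry": 0,"rz": 0,"grip": -1},{"tx": 0,"ty": 0,"tz": 0,"rx": 12,"ry": 0,"rz": 0,"grip": -1}]'

```text
clock: 18.25
tcp_pos: [0.5876, -0.0721, 0.3137]
eef_rot: [0.693, 0.14, -0.693, 0.142]
force: [4.0, -9.0, 2.7]
finger_gap: 0.0118
```

```bash
python3 -c "from h import *;st()"
```

```text
t 18.25 tcp [ 0.5876 -0.0721  0.3137] yaw -66.96 gap 0.0118 F [ 4.03 -8.96  2.68] Fshaft -9.82 pos -0.30664 m/.167 -10.1 M [-1.5  -0.78  0.44] j6 55.6 shaft dir in tool [-0.003 -1.     0.02 ] bar dir [-0.   -0.02 -1.  ]
```

Call:
move_arm --series '[{"tx": 0,"ty": 0,"tz": 0,"rx": 1,"ry": 0,"rz": 0,"grip": -1},{"tx": 0,"ty": 0,"tz": 0,"rx": 2,"ry": 0,"rz": 0,"grip": -1},{"tx": 0,"ty": 0,"tz": 0,"rx": 3,"ry": 0,"rz": 0,"grip": -1},{"tx": 0,"ty": 0,"tz": 0,"rx": 4,"ry": 0,"rz": 0,"grip": -1},{"tx": 0,"ty": 0,"tz": 0,"rx": 4,"ry": 0,"rz": 0,"grip": -1},{"tx": 0,"ty": 0,"tz": 0,"rx": 4,"ry": 0,"rz": 0,"grip": -1},{"tx": 0,"ty": 0,"tz": 0,"rx": 4,"ry": 0,"rz": 0,"grip": -1},{"tx": 0,"ty": 0,"tz": 0,"rx": 4,"ry": 0,"rz": 0,"grip": -1}]'

```text
clock: 19.25
tcp_pos: [0.5877, -0.0721, 0.3137]
eef_rot: [0.698, 0.116, -0.697, 0.118]
force: [4.7, -7.8, 2.1]
finger_gap: 0.0126
```

```bash
python3 - <<'E'
from h import *;st()
snap("wrist","pics/w3.png")
E
```

```text
t 19.25 tcp [ 0.5877 -0.0721  0.3137] yaw -70.93 gap 0.0126 F [ 4.7  -7.85  2.09] Fshaft -9.08 pos -0.30663 m/.167 -9.55 M [-1.39 -0.79  0.6 ] j6 59.6 shaft dir in tool [-0.003 -0.996  0.089] bar dir [-0.    -0.089 -0.996]
```

View pics/w3.png

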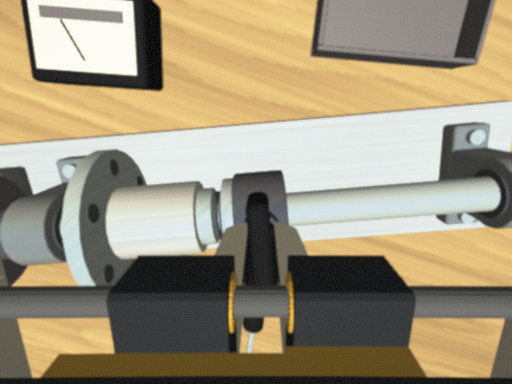

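Call:
move_arm --series '[{"tx": 0,"ty": 0,"tz": 0,"rx": 0,"ry": 0,"rz": 0,"grip": -0.2},{"tx": 0,"ty": 0,"tz": 0,"rx": 0,"ry": 0,"rz": 0,"grip": -0.2},{"tx": 0,"ty": 0,"tz": 0,"rx": 0,"ry": 0,"rz": 0,"grip": -0.2},{"tx": 0,"ty": 0,"tz": 0,"rx": 0,"ry": 0,"rz": 0,"grip": -0.2},{"tx": -10,"ty": 0,"tz": 0,"rx": 0,"ry": 0,"rz": 0,"grip": -0.2},{"tx": -35,"ty": 0,"tz": 0,"rx": 0,"ry": 0,"rz": 0,"grip": -0.2},{"tx": -70,"ty": 0,"tz": 0,"rx": 0,"ry": 0,"rz": 0,"grip": -0.2},{"tx": -110,"ty": 0,"tz": 0,"rx": 0,"ry": 0,"rz": 0,"grip": -0.2}]'

```text
clock: 20.3
tcp_pos: [0.5874, -0.0711, 0.4248]
eef_rot: [-0.697, -0.117, 0.698, -0.117]
force: [0.7, -0.5, 0.3]
finger_gap: 0.037
```

```bash
python3 - <<'E'
from h import *;st()
print(snap("wrist","pics/w4.png",(100,80,360,275),3))
E
```

```text
t 20.3 tcp [ 0.5874 -0.0711  0.4248] yaw -71.02 gap 0.037 F [ 0.69 -0.54  0.31] Fshaft -0.77 pos -0.30562 m/.167 -0.21 M [-0.04 -0.    0.03] j6 59.6 shaft dir in tool [ 0.    -0.996  0.091] bar dir [-0.    -0.091 -0.996]
((np.float64(298.2857439102939), np.float64(260.63854697603216), np.float64(189.45246819277793)), 0.014028021637341494, [np.float64(0.6602739172755191), np.float64(-0.046260453347639674), np.float64(0.4038938083582835)], [np.float64(0.8059044891127808), np.float64(-0.575182118505418), np.float64(-0.08170104962799547), np.float64(0.114054475883987)])
```

View pics/w4.png

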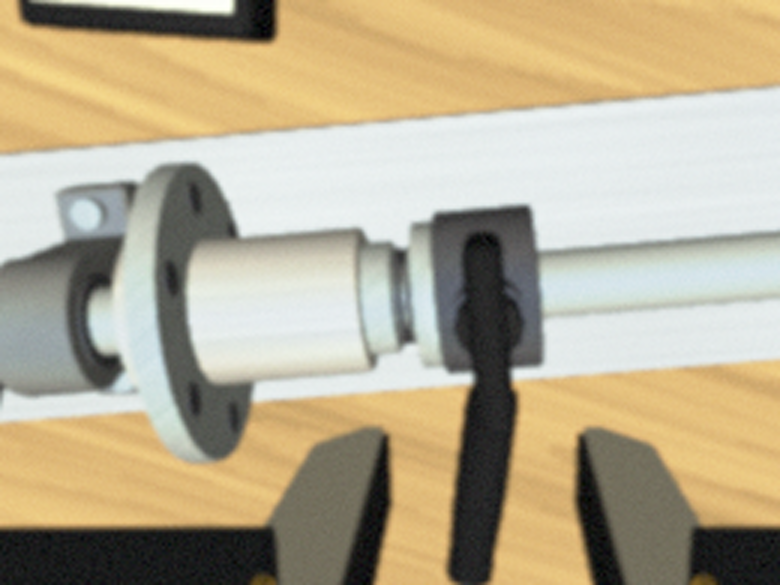

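```bash
python3 - <<'E'
from h import *
W=((298.2857439,260.638547,189.4524682),0.014028021637,[0.66027392,-0.04626045,0.40389381],[0.80590449,-0.57518212,-0.08170105,0.11405448])
A,B=onz("",(265,208.3),.156,W),onz("",(261,159.3),.156,W);d=B-A;print(A,B,np.linalg.norm(d),np.degrees(np.arctan2(d[1],d[0])))
from cell import r; print(r.job_done())
E
```

```text
[ 0.57733384 -0.07869872  0.156     ] [ 0.61748067 -0.06116042  0.156     ] 0.043810491737068885 23.59829856644659
the job is handed in; nothing more can be done
None
```

I did the whole sequence and handed the job in at about 20 s of the 72 s allowed. The hand-in gives no verdict, so I don't know whether it passed.

**What I did**
- I gripped the wing bar and turned it out 140°. It stood about 5° from tight at the start, so the screw was about 2.5 rad open. The collar had not been moved at that point.
- I slid the collar about 100 mm along the shaft until the thrust ring could be felt. I then pressed on to about 6.7 mm past that contact, which works out to about 10 N from the spring.
- Holding it there, I turned the screw in until the torque rose from 0.44 to 0.60 N m and the bar began to twist in the fingers. Then I opened the gripper and lifted clear.

**Last checks**
- **Push:** the wrist read about 11.5 N just before clamping, with roughly 2.3 N of that being sliding friction. That leaves about 9 to 10 N on the ring. I could not measure the push after letting go.
- **Screw:** in the last picture the bar lies at 23.6°. The rig's cross direction is about 24.2°, so the screw is at its stop to within the measurement error.
- **Collar:** it stands against the ring, and the gripper is clear, with close to zero force on the wrist.

**What disagreed**
- Triangulation put the top of the bar about 7 mm below the stated 156 mm. I took the grip height from the text, and the grip held.
- The bar length I read from the last picture was 44 mm instead of 60 mm, because the screwdriver behind it hid the near end. That makes the final bar angle less certain.
- I did not measure whether the screwdriver, meter and tray had shifted. Nothing was brought near them.

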